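Pin and clip the leg of a folding table

ROBOT

A 7-joint arm with a two-finger parallel gripper is mounted at the origin on the work surface. World frame = base frame: x ahead of the robot, y to its left, z up, the work surface at z = 0. Lengths are in m, angles in rad, forces in N, time in s.
With the tool pointing down it reaches from about 0.4 to 0.9 m from the base axis. Payload 5.5 kg.
Tool frame: the origin (TCP) lies at the very end of the fingers, on their centre line; the grasp point (between the pads) lies 19 mm behind it; z points along the fingers, y is the direction in which the jaws open and shut (so a half turn about z gives the same grasp; the last joint's range is limited). The gripper opens to 85 mm and grips with 20 to 120 N. Pads are 22 mm wide; open, the fingers measure 114 mm over their backs; the gripper's body (76 mm by 85 mm) begins 54 mm behind the grasp point. The pads swing forward as they close: fully open they stand 13 mm farther back than shut.
Start: joints at [1.556, 0.501, -0.427, 1.55, 0.221, 1.138, -0.21], TCP at [0.178, -0.625, 0.231] pointing down, gripper open.
Joint ranges: [-2.88, 2.88], [-0.31, 2.03], [-1.54, 1.56], [0.2, 2.42], [-1.41, 4.55], [0.19, 2.02], [-2.57, 2.57]. Speed limits (rad/s): [2.57, 2.57, 3.14, 3.14, 3.14, 3.14, 3.14].

INTERFACE

Orientations are given as a unit quaternion [w, x, y, z].
In Python, from workcell import * gives the robot as it stands.
- The arm moves only by the shell command python3 -m pendant 'ROWS'. ROWS is JSON, a list of rows, each a list of 7 numbers: the shift along the world's x, y, z in m, then the turn, a rotation vector about the world's x, y, z in degrees, then the opening, from -1 (shut) to 1 (fully open), so that 0 is half open. A call has 1 to 8 rows; each row is the pose to reach, as a shift and turn from the pose measured when the call began; what a row does not reach only later rows make up. A row lasts 1/10 s, in which the tool goes at most 50 mm and 8.59 degrees, less where a joint would pass 70% of its speed; a pose out of reach is approached as far as the arm can. A call with a gripper value outside its range is refused whole. The fingers move at their own pace and stop on an object; the grip force is fixed at half the most. Time passes only in rows, so rows that repeat a pose let the fingers close. It gives the time, the measured TCP pose, the force and the opening at its end, in the units of the state.
- get_obs(): the state, without advancing time (a new reading comes with each control period).
- get_image(name): name is "side" or "top"; returns the picture (480x640x3 uint8, red, green, blue); there is no depth.
- camera_model(name): a dict with "vfov" (degrees; the focal length in pixels is half the picture's height over the tangent of half this angle, whatever the lens; pixels are square), "cx", "cy" (the principal point, pixels), "xyz" and "orientation" of the camera in the world. Camera axes: x right, y down, z forward; pixel columns grow to the right and rows downward; lengths in m; the calibration is good to about 2 mm. A picture is of the moment at which its call begins. camera_model takes no time and is no camera call.
- close_job(): hands the job in, once; it reports no verdict.
The state is a dict: "time_s": time; "joint_positions": joint angles; "dq": joint speeds; "joint_torque": joint torques, N m; "position": TCP position; "tool_rot": TCP orientation; "wrist_force": force on the tool from outside, world axes, zero at the start; "ft_torque": the same for the moment, N m; "finger_gap": opening from 0.0 (shut) to 1.0 (fully open).
Only numpy, scipy, OpenCV 4.12 (cv2) and the standard library are available. Lean on these libraries where they do the work, as an engineer would, in place of code of your own. Each camera call takes 0.05 s, during which the arm holds its last target. There are 200 camera calls.

TASK

Push the hinge pin of the folding table's leg fully home through its bracket, then take the spring clip from its wooden stand, push it straight down onto the groove at the pin's end until it snaps fully home, and let go of it. Push with feeling, never with more than about 20 N, and leave the cup, the jar and the screwdriver where they are.

Things in the scene. Friction and masses are not known exactly. Their poses are not given: they have to be found in the camera images.
- panel: Upturned wooden folding-table top, fixed on the work surface, 340 x 280 x 22 mm. Origin on the work surface under the middle of the bracket; the board reaches x -120 to +220 and y -140 to +140 mm of its own axes, z up. A batten stands 16 mm above it at x 195 to 215.
- bracket: Steel U bracket on a soft rubber block: under load it sinks straight down, with the pin, about 1 mm per N (up to 30 mm), and springs back. Origin: middle of its foot, 67 mm above the work surface; axes as the panel's. Cheeks at y -25 and +25, 5 mm thick, 50 mm along x, 71 mm high. Between them the folded leg, a 30 mm square tube at pin height, runs x -20 to +178.
- pin (a joint): How far the hinge pin is drawn out of the bracket, along the bracket's +y (m): 0 = fully home, head against the cheek; at most 0.045. The pin slides stiffly (about 5 N) and stays where it is left. Pin axis: along the bracket's y, 55 mm above its foot. Shank 22 mm in diameter.
- pin_head (a point): Middle of the outer (+y) face of the pin's round head, 30 mm in diameter, 8 mm thick; the pin is pushed home here, towards the bracket's -y. Home, it lies at y = 35.5 mm of the bracket.
- pin_groove (a point): Centre of the groove near the pin's other (-y) end, on the pin axis. The groove is 16 mm in diameter and 9.5 mm wide between 22 mm shoulders; the end collar beyond it is 7.5 mm long. It travels with the pin and stands clear of the cheek only when the pin is home (14 mm outside the cheek face). Axes as the bracket's.
- stand: Fixed wooden block, 70 x 90 mm, with two rails 50 mm long (x), 22 mm wide, 50 mm high at y = -31 and +31, leaving a 40 mm slot. Origin at the middle of its underside.
- clip: Open spring clip, 100 to 125 g, handle up, legs down, hung in the slot of the stand by its cross plate (20 along x, 58 along y, 6 mm thick, underside 16 mm above the origin). Origin: centre of its eye, which lies on the pin axis when home. x: axis of the eye, along the pin when fitted, either way round; z up to the handle.
- cup: White mug, rim 72 mm across, 75 mm high, bystander; origin at the middle of its underside.
- jar: Amber jar with a steel lid, 64 mm across, 90 mm high, bystander; origin at the middle of its underside.
- driver: Screwdriver lying on the table, bystander; origin at its underside.
- clip_handle (a point): Middle of the clip's handle, 46 mm above the clip's origin: an upright grey plate 10 mm thick (clip y), 20 mm wide (clip x), from 22 to 60 mm above the clip's origin. Axes as the clip's.
- clip_mouth (a point): Middle of the clip's mouth, 15.5 mm below its origin, between the tips of two sprung legs of 6 mm round steel; mouth 20 mm, outer width 32 mm, tips 18.5 mm below the origin. Pushed onto the groove they open at some 12 to 17 N, then the push falls sharply as it snaps over; the seat, 8 mm above the origin, then meets the groove. On a shoulder of the pin it cannot snap.
Mind the look-alikes: they are no part of the job. What is meant by the clip is not turquoise, and is the smaller of those in its own colour.

How it is judged:
On the way, in this order (a step that is already met when the one before it is completed fails the run):
1. the pin is pushed fully home (within 2 mm) while the clip is still on its stand (value of joint pin below 0.002 m and distance between clip and pin_groove above 0.06 m), for 0.1 s.
2. the clip is snapped home on the groove: its eye within 3.5 mm of the groove's centre (value of joint pin below 0.0025 m and distance between clip and pin_groove below 0.0035 m), for 0.2 s.
At the end, for the whole second after the job is handed in: the pin is home within 2.5 mm, the clip's eye sits within 3.5 mm of the groove's centre with its axis within 0.2 rad of the pin's, and the clip is let go and at rest (all of step 2 and angle between the x axis of clip and the y axis of pin_groove, either way round below 0.2 rad and linear speed of clip below 0.02 m/s); the robot touches nothing.
It fails at once if the bracket is pressed down into its pad with more than 24 N (sinks by more than 24 mm) (distance of bracket from where it was at the start of the episode above 0.024 m).
It fails at once if the robot presses on the bracket or pin with more than 25 N (contact force between the arm and bracket above 25 N).
It fails at once if the cup, the jar or the screwdriver is moved by more than 20 mm (distance of any of cup, jar, driver from where it was at the start of the episode above 0.02 m).
It also fails if it takes over 58 s, if anything falls off the work surface, if the arm or the gripper's body presses on something with over 40 N, if the wrist force passes 120 N, or if a joint passes its speed limit or range.

## Working session

There is one attempt and no reset: what is moved stays moved. The work goes in short steps, Python scripts to look and compute and a shell command to move; the robot and the scene stay as the last step left them, time stands still between calls to the robot, and variables do not carry over. Pictures are saved under pics/ and viewed, about 8 in all and at most 12, crops included, and the job is handed in when it is done.

```bash
ls; mkdir -p pics
python3 - <<'E'
from workcell import *
import cv2
for n in("side","top"):
    im=get_image(n); cv2.imwrite(f"pics/{n}0.png",im[:,:,::-1]); print(n,camera_model(n))
o=get_obs(); print({k:o[k] for k in("time_s","position","tool_rot","wrist_force","finger_gap")})
E
```

```text
pics
side {'vfov': 52.09993205787985, 'cx': 312.3269680487837, 'cy': 252.85476633224667, 'xyz': array([0.2426565 , 0.85764829, 0.72986197]), 'orientation': array([ 0.06707722, -0.13530362,  0.8742013 , -0.46148203])}
top {'vfov': 55.12736878875012, 'cx': 321.7991630722504, 'cy': 242.83886497331056, 'xyz': array([ 0.28428341, -0.00214085,  1.19596769]), 'orientation': array([ 0.06422067, -0.69462021,  0.71432612, -0.05582711])}
{'time_s': 0.1, 'position': array([ 0.1780281 , -0.62447983,  0.23034199]), 'tool_rot': array([-8.89930524e-04,  9.90366787e-01,  1.38465972e-01, -1.00541659e-04]), 'wrist_force': array([-0.3601686 , -0.48812025,  0.24674373]), 'finger_gap': 1.0000715878393074}
```

View pics/top0.png

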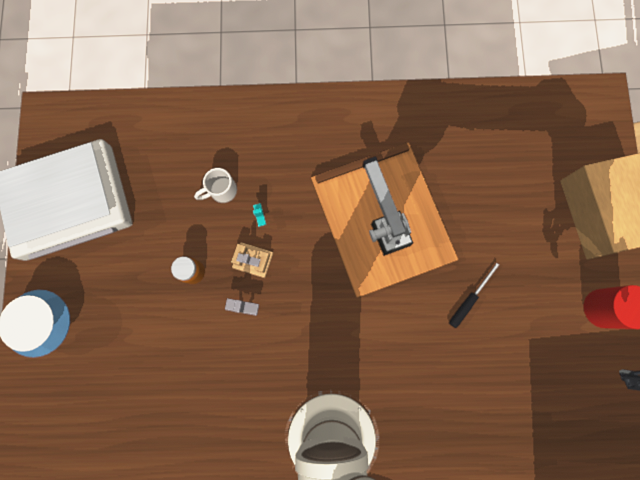

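View pics/side0.png

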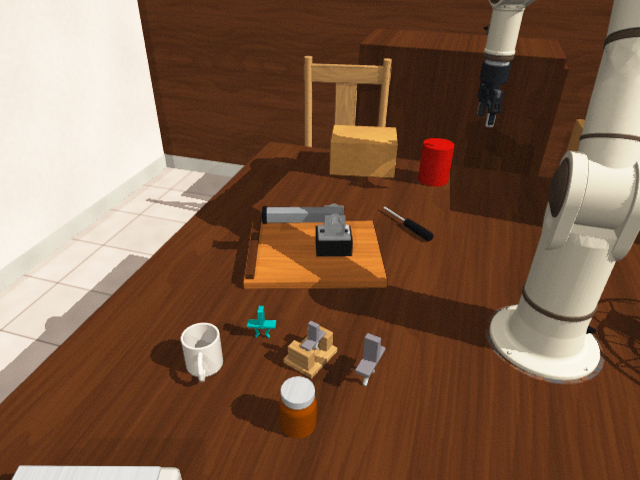

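The top view shows the stand with a grey clip at about (250,260), a larger loose grey clip at (241,307), and a turquoise look-alike at (259,215). The bracket is at about (390,230). The side view shows the stand clip at (313,340) and the bracket at (334,225). I'll zoom in next.

```bash
cat > h.py <<'E'
from workcell import *
import numpy as np, cv2
from scipy.spatial.transform import Rotation as R
def cam(n):
    c=camera_model(n); q=c["orientation"]; return c,R.from_quat([q[1],q[2],q[3],q[0]]).as_matrix(),240/np.tan(np.radians(c["vfov"]/2))
def ray(n,u,v):
    c,M,f=cam(n); return np.array(c["xyz"]),M@np.array([(u-c["cx"])/f,(v-c["cy"])/f,1])
def onz(n,u,v,z):
    o,d=ray(n,u,v); return o+d*(z-o[2])/d[2]
def proj(n,p):
    c,M,f=cam(n); q=M.T@(np.array(p)-c["xyz"]); return np.array([c["cx"]+f*q[0]/q[2],c["cy"]+f*q[1]/q[2]])
def tri(a,b):
    o1,d1=ray("top",*a);o2,d2=ray("side",*b)
    s=np.linalg.lstsq(np.c_[d1,-d2],o2-o1,rcond=None)[0]
    p,q=o1+s[0]*d1,o2+s[1]*d2; return (p+q)/2,np.linalg.norm(p-q)
E
python3 - <<'E'
from h import *
t=cv2.imread("pics/top0.png");s=cv2.imread("pics/side0.png")
def c(i,u,v,w=100,h=75): return cv2.resize(i[v:v+h,u:u+w],(400,300),interpolation=cv2.INTER_CUBIC)
cv2.imwrite("pics/z0.png",np.vstack([np.hstack([c(t,340,195),c(t,210,230)]),np.hstack([c(s,285,190),c(s,270,310)])]))
print(proj("top",[0,0,0]))
E
```

```text
[330.92527416 438.95960457]
```

View pics/z0.png

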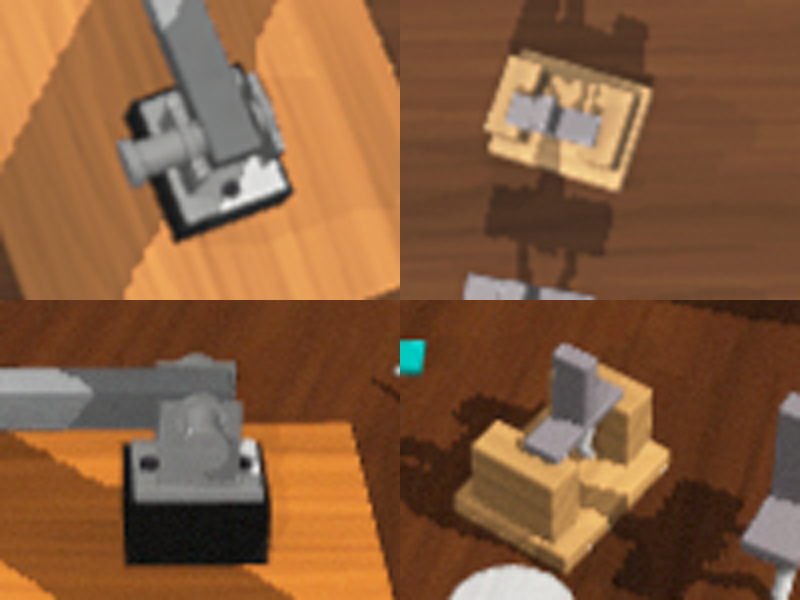

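The crops show the pin drawn out on the bracket's +y side, with its head at about top pixel (374,235). The smaller grey clip hangs in the stand. Next I'll fit the panel, the stand clip and the head numerically.

Run:
```python
from h import *
t=cv2.imread("pics/top0.png");s=cv2.imread("pics/side0.png")
hsv=cv2.cvtColor(t,cv2.COLOR_BGR2HSV)
for p in [(440,220),(335,250),(375,280),(300,200),(480,200),(320,280),(265,262),(247,258),(236,256),(240,306)]: print(p,hsv[p[1],p[0]],end=' ')
print()
# board mask: redness-vs-table via R channel & saturation
m=((t[:,:,2].astype(int)>135)&(hsv[:,:,1]>90)).astype(np.uint8)*255
m2=np.zeros_like(m); m2[140:305,305:465]=m[140:305,305:465]
c=max(cv2.findContours(m2,cv2.RETR_EXTERNAL,cv2.CHAIN_APPROX_NONE)[0],key=cv2.contourArea)
h=cv2.convexHull(c); print("poly",cv2.approxPolyDP(h,3,True).reshape(-1,2).tolist(),cv2.contourArea(h))
# clip grey in stand
g=((hsv[:,:,1]<70)&(hsv[:,:,2]>60)).astype(np.uint8)*255
for n,(u0,v0,u1,v1) in {"clip":(228,240,275,280),"big":(220,290,265,322),"bracket":(355,145,420,260)}.items():
    z=np.zeros_like(g);z[v0:v1,u0:u1]=g[v0:v1,u0:u1]
    c=max(cv2.findContours(z,cv2.RETR_EXTERNAL,cv2.CHAIN_APPROX_NONE)[0],key=cv2.contourArea)
    print(n,cv2.boundingRect(c),cv2.minAreaRect(c),cv2.approxPolyDP(cv2.convexHull(c),1.2,True).reshape(-1,2).tolist())
o=[cv2.resize(x,(400,300),interpolation=cv2.INTER_NEAREST) for x in (t[240:285,225:285],s[315:360,290:350])]
o2=[cv2.resize(x,(400,300),interpolation=cv2.INTER_NEAREST) for x in (t[205:250,365:425],s[190:235,305:365])]
cv2.imwrite("pics/z1.png",np.vstack([np.hstack(o),np.hstack(o2)])); cv2.imwrite("pics/m.png",m2)
```

```text
(440, 220) [ 13 160 210] (335, 250) [ 12 136  79] (375, 280) [ 14 158 227] (300, 200) [ 11 143 114] (480, 200) [ 11 148 119] (320, 280) [ 11 132  81] (265, 262) [ 16 116 180] (247, 258) [168  10 125] (236, 256) [ 16 117 222] (240, 306) [173   8 124] 
poly [[410, 149], [458, 258], [357, 296], [311, 177]] 13318.5
clip (236, 253, 24, 14) ((247.91177368164062, 258.8529357910156), (23.040882110595703, 9.943960189819336), 14.03624439239502) [[238, 253], [245, 253], [259, 259], [258, 265], [256, 266], [236, 260]]
big (225, 298, 34, 18) ((241.48077392578125, 306.59613037109375), (32.947513580322266, 12.355316162109375), 11.309932708740234) [[226, 300], [228, 298], [258, 304], [257, 313], [255, 315], [225, 309]]
bracket (364, 160, 48, 92) ((381.1000061035156, 205.3000030517578), (90.4411392211914, 39.84469223022461), 71.56504821777344) [[374, 160], [377, 161], [407, 220], [410, 230], [411, 242], [387, 251], [372, 240], [369, 232], [364, 167], [366, 163]]
```

View pics/z1.png

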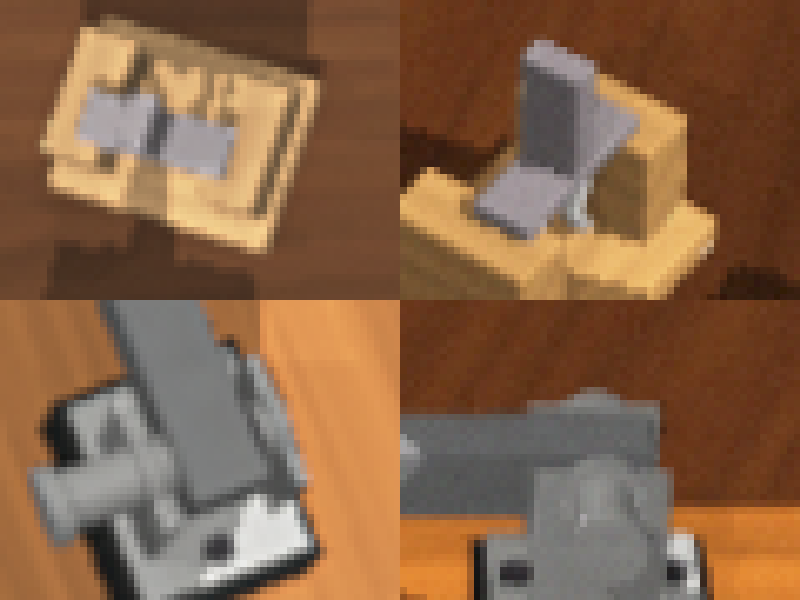

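The handle top shows at side pixel (314.1,323.5). The plate centre is at top (248.6,259.8) and side (314.3,339.2). The pin-head face centre is at about top (370.5,237). I'll compute positions from these.

Run:
```python
from h import *
np.set_printoptions(precision=4,suppress=True)
print("plate",tri((248.6,259.8),(314.3,339.2)))
P=[onz("top",u,v,.022) for u,v in ((458,258.5),(358,296),(311,178),(410,149))]
print("edges mm",[round(1e3*np.linalg.norm(P[i]-P[(i+1)%4])) for i in range(4)])
print("corners",np.array(P))
a=P[1]-P[0]; yawA=np.degrees(np.arctan2(-a[0],a[1]))
l=P[3]-P[0]; r=P[2]-P[1]; yl=[np.degrees(np.arctan2(q[1],q[0])) for q in(l,r)]
print("yaws",yawA,yl)
# leg end edge direction in top view: leg left edge px pts and right edge
for e in (((381,205),(393,234)),((397,205),(406,229))):
    q=onz("top",*e[0],.137)-onz("top",*e[1],.137); print("leg yaw",np.degrees(np.arctan2(-q[1],-q[0]))+180)
yaw=np.radians(np.mean([yawA]+yl)); ex=np.array([np.cos(yaw),np.sin(yaw),0]);ey=np.array([-ex[1],ex[0],0])
O=(P[0]+P[1])/2+.12*ex; O[2]=0; print("yaw",np.degrees(yaw),"O",O)
for z in (.052,.06,.065,.07): print("plate ctr at z",z,onz("top",248.6,259.8,z))
for k in(0,.0225,.045):
  h=O+ey*(.0355+k)+[0,0,.122]; print("head",k,h,proj("top",h),proj("side",h))
gpt=O-ey*.0415+[0,0,.122]; print("groove",gpt,proj("top",gpt),proj("side",gpt))
for n,x,y,z in (("legend",-.02,0,.137),("legend l",-.02,.015,.137),("cheek+ top",0,.0275,.138),("cheek- top",0,-.0275,.138)):
  p=O+ex*x+ey*y+[0,0,z]; print(n,proj("top",p),proj("side",p))
print("driver etc", onz("top",473,295,.01),"cup",onz("top",218,185,.07),"jar",onz("top",183,268,.09))
```

```text
plate (array([0.4419, 0.1938, 0.052 ]), np.float64(0.0020706232099726466))
edges mm [275, 334, 277, 317]
corners [[ 0.435  -0.339   0.022 ]
 [ 0.3465 -0.079   0.022 ]
 [ 0.6615  0.0331  0.022 ]
 [ 0.7339 -0.2337  0.022 ]]
yaws 18.812982001466835 [np.float64(19.40572448172813), np.float64(19.600436101262567)]
leg yaw 19.229643567670337
leg yaw 17.016858903674432
yaw 19.27304752815251 O [ 0.504  -0.1694  0.    ]
plate ctr at z 0.052 [0.4429 0.194  0.052 ]
plate ctr at z 0.06 [0.4418 0.1926 0.06  ]
plate ctr at z 0.065 [0.4411 0.1918 0.065 ]
plate ctr at z 0.07 [0.4404 0.1909 0.07  ]
head 0 [ 0.4923 -0.1359  0.122 ] [382.149 231.343] [334.518  221.3915]
head 0.0225 [ 0.4849 -0.1147  0.122 ] [373.3469 234.6719] [335.1845 226.2313]
head 0.045 [ 0.4774 -0.0934  0.122 ] [364.5277 238.0074] [335.8725 231.2272]
groove [ 0.5177 -0.2086  0.122 ] [412.1433 219.9991] [332.3866 205.9145]
legend [400.1908 232.6067] [341.809  208.6762]
legend l [394.2472 234.86  ] [342.3184 211.6969]
cheek+ top [386.107 228.821] [334.5039 213.9853]
cheek- top [407.848 220.601] [332.9566 203.0183]
driver etc [ 0.3416 -0.3734  0.01  ] cup [0.6349 0.2691 0.07  ] jar [0.4221 0.3471 0.09  ]
```

```bash
python3 -m pendant '[[0.022,0.042,0.005,0,0,-8,-1],[0.044,0.084,0.01,0,0,-16,-1],[0.066,0.126,0.015,0,0,-24,-1],[0.088,0.168,0.02,0,0,-32,-1],[0.11,0.21,0.02,0,0,-40,-1],[0.132,0.252,0.02,0,0,-48,-1],[0.154,0.294,0.02,0,0,-56,-1],[0.176,0.336,0.02,0,0,-64,-1]]'
```

```text
time_s: 0.9
position: [0.3529, -0.2899, 0.2503]
tool_rot: [-0.001, 0.915, -0.405, 0.0]
wrist_force: [0.8, -0.0, -0.2]
finger_gap: -0.002
```

```bash
python3 -m pendant '[[0.02,0.043,0,0,0,-8,-1],[0.045,0.086,0,0,0,-16,-1],[0.07,0.129,0,0,0,-23,-1],[0.095,0.172,0,0,0,-23,-1],[0.116,0.215,0,0,0,-23,-1],[0.116,0.215,-0.045,0,0,-23,-1],[0.116,0.215,-0.095,0,0,-23,-1],[0.116,0.215,-0.138,0,0,-23,-1]]'
python3 - <<'E'
from h import *
t=get_image("top");s=get_image("side")
for n,i in(("top1",t),("side1",s)): cv2.imwrite(f"pics/{n}.png",i[:,:,::-1])
f=lambda x:cv2.resize(x[:,:,::-1],(400,300),interpolation=cv2.INTER_CUBIC)
cv2.imwrite("pics/z2.png",np.hstack([f(t[195:270,330:430]),f(s[180:255,285:385])]))
o=get_obs();print(o["position"],o["tool_rot"],o["wrist_force"],proj("top",o["position"]),proj("side",o["position"]))
E
```

```text
time_s: 1.7
position: [0.4536, -0.1089, 0.1844]
tool_rot: [-0.003, 0.815, -0.579, 0.001]
wrist_force: [0.5, 0.3, 0.0]
finger_gap: -0.002
[ 0.44973039 -0.10208868  0.17946073] [-6.77560952e-05  8.18986544e-01 -5.73794148e-01 -4.61658245e-03] [-0.09914466  0.75202511 -0.90211447] [370.91326383 245.47135653] [349.49620233 209.86646492]
```

View pics/z2.png

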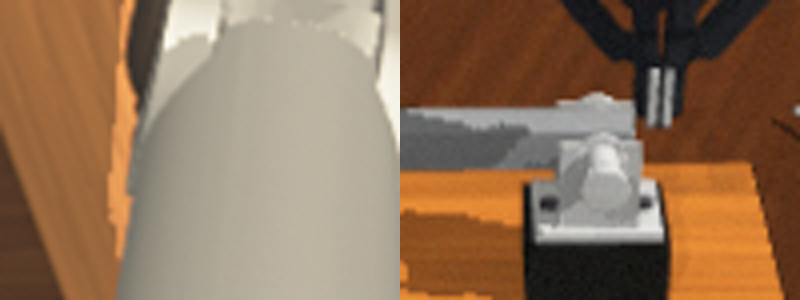

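The side crop shows the shut fingertips at about (350,211), matching the projected TCP (349.5,209.9). The pin head is at (336,227).

```bash
python3 -m pendant '[[0.012,0.018,0,0,0,0,-1],[0.02,0.028,0,0,0,0,-1],[0.02,0.028,-0.01,0,0,0,-1],[0.02,0.028,-0.03,0,0,0,-1],[0.02,0.028,-0.05,0,0,0,-1],[0.02,0.028,-0.067,0,0,0,-1],[0.02,0.028,-0.067,0,0,0,-1],[0.02,0.028,-0.067,0,0,0,-1]]'
```

```text
time_s: 2.6
position: [0.469, -0.0755, 0.1124]
tool_rot: [0.0, 0.818, -0.575, -0.005]
wrist_force: [0.7, 0.1, 0.4]
finger_gap: 0.001
```

```bash
python3 -m pendant '[[0.0026,-0.0076,0,0,0,0,-1],[0.0053,-0.0151,0,0,0,0,-1],[0.0079,-0.0227,0,0,0,0,-1],[0.0099,-0.0283,0,0,0,0,-1],[0.0116,-0.033,0,0,0,0,-1],[0.0132,-0.0378,0,0,0,0,-1],[0.0149,-0.0425,0,0,0,0,-1]]'
```

```text
time_s: 3.3
position: [0.4835, -0.1167, 0.1123]
tool_rot: [-0.0, 0.819, -0.574, -0.006]
wrist_force: [-2.3, 5.2, 1.5]
finger_gap: 0.006
```

```bash
python3 -m pendant '[[0.001,-0.0028,0,0,0,0,-1],[0.0016,-0.0047,0,0,0,0,-1],[0.0016,-0.0047,0,0,0,0,-1]]'; python3 -m pendant '[[0.0007,-0.0019,0,0,0,0,-1],[0.0007,-0.0019,0,0,0,0,-1]]'; python3 -m pendant '[[0.0007,-0.0019,0,0,0,0,-1],[0.0007,-0.0019,0,0,0,0,-1]]'
```

```text
time_s: 3.6
position: [0.4849, -0.1209, 0.1122]
tool_rot: [-0.0, 0.819, -0.574, -0.007]
wrist_force: [-1.1, 4.6, 1.7]
finger_gap: 0.001
time_s: 3.8
position: [0.4854, -0.1223, 0.1122]
tool_rot: [-0.001, 0.819, -0.574, -0.007]
wrist_force: [-1.6, 4.5, 1.4]
finger_gap: -0.003
time_s: 4.0
position: [0.4857, -0.1232, 0.112]
tool_rot: [-0.001, 0.819, -0.574, -0.008]
wrist_force: [-2.3, 6.2, 1.1]
finger_gap: -0.001
```

```bash
for i in 1; do python3 -m pendant '[[0.001,-0.0028,0,0,0,0,-1],[0.001,-0.0028,0,0,0,0,-1]]'; python3 -m pendant '[[0.001,-0.0028,0,0,0,0,-1],[0.001,-0.0028,0,0,0,0,-1]]'; done
```

```text
time_s: 4.2
position: [0.4856, -0.1232, 0.1115]
tool_rot: [-0.001, 0.82, -0.573, -0.011]
wrist_force: [-2.9, 10.1, 1.4]
finger_gap: -0.001
time_s: 4.4
position: [0.4855, -0.1232, 0.111]
tool_rot: [-0.002, 0.82, -0.572, -0.013]
wrist_force: [-3.5, 9.8, 2.5]
finger_gap: -0.0
```

Run:
```python
from h import *
O=np.array([.501,-.1675,0]);y=np.radians(19.3);ey=np.array([-np.sin(y),np.cos(y),0]);ex=np.array([np.cos(y),np.sin(y),0])
p=get_obs()["position"]-O; print(p@ex,p@ey)
```

```text
5.37482661230459e-05 0.04691591177453407
```

The TCP stalled at bracket y of 46.9 mm against 46.5 expected, with the force rising to 10 N, so the pin is home. I'll back off and work out the clip's height, yaw and the tilt correction.

```bash
python3 -m pendant '[[-0.006,0.018,0,0,0,0,-1],[-0.012,0.036,0.0,0,0,0,-1],[-0.012,0.036,0.04,0,0,0,-1],[-0.012,0.036,0.08,0,0,0,-1],[-0.012,0.036,0.12,0,0,0,0],[-0.012,0.036,0.13,0,0,0,0]]'
cat >> h.py <<'E'
def turn(yaw):  # rotvec deg to tool-down with given yaw
    o=get_obs();q=o["tool_rot"];A=R.from_quat([q[1],q[2],q[3],q[0]])
    T=R.from_euler("z",yaw,degrees=True)*R.from_euler("x",180,degrees=True)
    return np.degrees((T*A.inv()).as_rotvec())
E
python3 - <<'E'
from h import *
np.set_printoptions(precision=4,suppress=True)
print("handle top tri z:",[ (z,proj("side",[.442,.193,z])) for z in(.05,.056,.09,.095,.1)])
L,Rr=onz("top",237.4,257,.056),onz("top",259.8,262.7,.056);d=L-Rr
print("ctr",(L+Rr)/2,np.linalg.norm(d),"clip yaw",np.degrees(np.arctan2(-d[0],d[1])))
# stand block outline yaw & centre
t=cv2.imread("pics/top0.png");hsv=cv2.cvtColor(t,cv2.COLOR_BGR2HSV)
m=((hsv[:,:,2]>150)|((hsv[:,:,1]<70)&(hsv[:,:,2]>60))).astype(np.uint8);z=np.zeros_like(m);z[235:285,225:280]=m[235:285,225:280]
c=max(cv2.findContours(z,cv2.RETR_EXTERNAL,cv2.CHAIN_APPROX_NONE)[0],key=cv2.contourArea);r=cv2.minAreaRect(c);print(r,onz("top",*r[0],.02))
o=get_obs();print(o["position"],o["wrist_force"],turn(-12),turn(-90+0),o["joint_positions"])
E
```

```text
time_s: 5.0
position: [0.4768, -0.0891, 0.2457]
tool_rot: [-0.004, 0.82, -0.573, -0.009]
wrist_force: [0.8, -0.5, 0.6]
finger_gap: 0.329
handle top tri z: [(0.05, array([313.8469, 339.5176])), (0.056, array([313.8758, 337.2763])), (0.09, array([314.0435, 324.2681])), (0.095, array([314.0688, 322.3098])), (0.1, array([314.0942, 320.3397]))]
ctr [0.4423 0.1933 0.056 ] 0.058476080614541244 clip yaw -15.897123756554292
((250.73675537109375, 259.4168395996094), (37.29010009765625, 27.15201187133789), 17.52556800842285) [0.4482 0.1939 0.02  ]
[ 0.4768 -0.0891  0.2457] [ 0.8371 -0.4638  0.6117] [-0.5719 -0.969  57.8696] [ -1.0152  -0.3786 -20.128 ] [-0.2982  0.1765  0.4924  1.9534 -0.1123  1.0476 -2.5451]
```

```bash
python3 -m pendant '[[0,0,0,0,0,-0.6,0],[0,0,0,0,0,-0.6,0]]'; python3 -c "
from h import *
print(get_obs()['joint_positions'])"
```

```text
time_s: 5.2
position: [0.4771, -0.0899, 0.2456]
tool_rot: [-0.004, 0.816, -0.577, -0.008]
wrist_force: [0.2, -0.1, -0.7]
finger_gap: 0.5
[-0.31684969  0.17783349  0.51511625  1.95434174 -0.1167377   1.04601579
 -2.55086884]
```

```bash
python3 -m pendant '[[-0.002,0.018,0,0,0,8.5,0],[-0.004,0.036,0,0,0,17,0],[-0.006,0.054,0,0,0,25.5,0],[-0.008,0.072,0,0,0,34,0],[-0.01,0.09,0,0,0,42.5,0],[-0.013,0.108,0,0,0,51,0],[-0.015,0.126,0,0,0,59.5,0],[-0.017,0.144,0,0,0,68,0]]';python3 -m pendant '[[-0.002,0.018,0,0,0,8.5,0],[-0.004,0.036,0,0,0,17,0],[-0.006,0.054,0,0,0,25.5,0],[-0.008,0.072,0,0,0,34,0],[-0.01,0.09,0,0,0,42.5,0],[-0.013,0.108,0,0,0,51,0],[-0.015,0.126,0,0,0,59.5,0],[-0.017,0.144,0,0,0,68,0]]'
python3 -c "
from h import *
o=get_obs();print(o['joint_positions'],np.array([.4423,.1933,.06])-o['position'],turn(74))"
```

```text
time_s: 6.0
position: [0.4589, 0.0543, 0.2435]
tool_rot: [0.002, 1.0, -0.019, -0.01]
wrist_force: [0.2, -0.8, 0.3]
finger_gap: 0.505
time_s: 6.8
position: [0.4408, 0.1983, 0.2413]
tool_rot: [0.007, 0.838, 0.546, -0.009]
wrist_force: [-0.1, 0.3, 0.6]
finger_gap: 0.5
[-0.53685973  0.1706439   0.05220622  1.94693292  0.00802759  1.04164676
 -0.90613236] [ 0.00149898 -0.00502375 -0.18127278] [ 1.29464364 -0.37145178  7.87400708]
```

```bash
python3 -m pendant '[[0.0015,-0.005,0,1.3,-0.4,7.9,0],[0.0015,-0.005,-0.04,1.3,-0.4,7.9,0],[0.0015,-0.005,-0.08,1.3,-0.4,7.9,0],[0.0015,-0.005,-0.11,1.3,-0.4,7.9,0],[0.0015,-0.005,-0.11,1.3,-0.4,7.9,0]]'
python3 - <<'E'
from h import *
t=get_image("top");s=get_image("side")
f=lambda x:cv2.resize(x[:,:,::-1],(400,300),interpolation=cv2.INTER_CUBIC)
cv2.imwrite("pics/z3.png",np.hstack([f(t[225:300,200:300]),f(s[280:370,255:375])]))
o=get_obs();print(o["position"],turn(74),np.array([.4423,.1933,.061])-o['position'])
E
```

```text
time_s: 7.3
position: [0.4378, 0.1908, 0.1258]
tool_rot: [-0.001, 0.799, 0.602, -0.006]
wrist_force: [0.1, -0.7, 0.2]
finger_gap: 0.5
[0.4414573  0.19265727 0.13021008] [ 0.08331666 -0.13943987 -0.00871353] [ 0.0008427   0.00064273 -0.06921008]
```

View pics/z3.png

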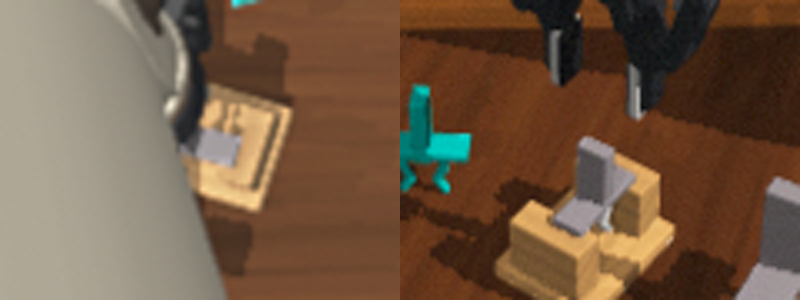

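The side crop shows the open fingers straddling the handle (595,145 in the crop) along the clip's x. I'll descend and pinch once to centre it.

```bash
python3 -m pendant '[[0.001,0.0005,-0.03,0,0,0,0],[0.001,0.0005,-0.055,0,0,0,0],[0.001,0.0005,-0.067,0,0,0,0],[0.001,0.0005,-0.067,0,0,0,0]]'; python3 -m pendant '[[0,0,0,0,0,0,-0.5],[0,0,0,0,0,0,-0.8],[0,0,0,0,0,0,-1],[0,0,0,0,0,0,-1],[0,0,0,0,0,0,-1],[0,0,0,0,0,0,-1]]'
```

```text
time_s: 7.8
position: [0.4422, 0.193, 0.0629]
tool_rot: [-0.0, 0.799, 0.602, -0.002]
wrist_force: [0.1, -0.5, 0.1]
finger_gap: 0.503
time_s: 8.4
position: [0.4434, 0.1936, 0.0644]
tool_rot: [-0.0, 0.799, 0.602, -0.001]
wrist_force: [-0.6, -0.2, 7.0]
finger_gap: 0.223
```

```bash
python3 -m pendant '[[0,0,0,0,0,0,0],[0,0,0,0,0,0,0],[0,0,0.003,0,0,0,0],[0,0,0.005,0,0,8,0],[0,0,0.005,0,0,16,0],[0,0,0.005,0,0,24,0],[0,0,0.005,0,0,32,0],[0,0,0.005,0,0,40,0]]'; python3 -m pendant '[[0,0,0,0,0,8,0],[0,0,0,0,0,16,0],[0,0,0,0,0,24,0],[0,0,0,0,0,32,0],[0,0,0,0,0,40,0],[0,0,0,0,0,48,0]]'
python3 -c "
from h import *
o=get_obs();print(o['joint_positions'][6],np.array([.4434,.1936,.063])-o['position'],turn(164))"
```

```text
time_s: 9.2
position: [0.4433, 0.1935, 0.0695]
tool_rot: [0.0, 0.542, 0.84, -0.001]
wrist_force: [1.0, -0.6, -0.3]
finger_gap: 0.499
time_s: 9.8
position: [0.4433, 0.1933, 0.0695]
tool_rot: [0.0, 0.151, 0.989, -0.001]
wrist_force: [0.2, -0.5, -0.6]
finger_gap: 0.501
0.5885616900502154 [ 0.0001236   0.00026948 -0.00652188] [0.09198248 0.04335566 1.34192232]
```

```bash
python3 -m pendant '[[0.0001,0.0003,-0.004,0,0,1.3,0],[0.0001,0.0003,-0.0075,0,0,1.3,0],[0.0001,0.0003,-0.0075,0,0,1.3,0]]';python3 -m pendant '[[0,0,0,0,0,0,-0.5],[0,0,0,0,0,0,-0.8],[0,0,0,0,0,0,-1],[0,0,0,0,0,0,-1],[0,0,0,0,0,0,-1],[0,0,0,0,0,0,-1]]'
```

```text
time_s: 10.1
position: [0.4429, 0.1932, 0.0614]
tool_rot: [-0.0, 0.141, 0.99, -0.001]
wrist_force: [0.1, -0.6, -0.5]
finger_gap: 0.504
time_s: 10.7
position: [0.4431, 0.1935, 0.0615]
tool_rot: [0.0, 0.141, 0.99, -0.001]
wrist_force: [0.1, 0.1, 0.4]
finger_gap: 0.107
```

```bash
python3 -m pendant '[[0,0,0.03,0,0,0,-1],[0,0,0.07,0,0,0,-1],[0,0,0.11,0,0,0,-1],[0,0,0.15,0,0,0,-1],[0.006,-0.035,0.19,0,0,-6,-1],[0.012,-0.075,0.2,0,0,-12,-1],[0.02,-0.115,0.2,0,0,-18,-1],[0.028,-0.155,0.2,0,0,-24,-1]]';python3 -m pendant '[[0.007,-0.04,0,0,0,-6,-1],[0.014,-0.08,0,0,0,-12,-1],[0.021,-0.12,0,0,0,-18,-1],[0.028,-0.16,0,0,0,-24,-1],[0.035,-0.2,0,0,0,-30,-1],[0.042,-0.235,0,0,0,-30,-1],[0.042,-0.235,0,0,0,-30,-1]]'
python3 -c "
from h import *
o=get_obs();print(o['joint_positions'],np.array([.5146,-.2063,.2])-o['position'],turn(109.3))"
```

```text
time_s: 11.5
position: [0.4711, 0.0368, 0.2623]
tool_rot: [0.001, 0.346, 0.938, -0.001]
wrist_force: [0.5, -1.1, -0.9]
finger_gap: 0.107
time_s: 12.2
position: [0.5121, -0.2049, 0.2617]
tool_rot: [0.001, 0.58, 0.815, -0.003]
wrist_force: [0.5, 0.1, -1.4]
finger_gap: 0.106
[ 0.33979432  0.26326504 -0.01364084  1.77932261  0.00998359  1.09884244
  0.65503848] [ 0.00250134 -0.00142193 -0.06167099] [ 0.29387503 -0.08645437  0.22321362]
```

Now I'll lower to just above the pin and look closely.

```bash
python3 -m pendant '[[0.0025,-0.0014,-0.03,0.3,-0.1,0.2,-1],[0.0025,-0.0014,-0.06,0.3,-0.1,0.2,-1],[0.0025,-0.0014,-0.075,0.3,-0.1,0.2,-1],[0.0025,-0.0014,-0.075,0.3,-0.1,0.2,-1]]'
python3 - <<'E'
from h import *
np.set_printoptions(precision=2,suppress=True)
t=get_image("top");s=get_image("side")
cv2.imwrite("pics/top4.png",t[:,:,::-1]);cv2.imwrite("pics/side4.png",s[:,:,::-1])
f=lambda x,w:cv2.resize(x[:,:,::-1],(w,560),interpolation=cv2.INTER_CUBIC)
cv2.imwrite("pics/z4.png",np.hstack([f(t[195:265,370:420],400),f(s[165:235,310:360],400)]))
o=get_obs();p=o["position"];print(p,turn(109.3),o["finger_gap"])
c=p-[0,0,.0275]; y=np.radians(19.3);ex=np.array([np.cos(y),np.sin(y),0]);ey=np.array([-ex[1],ex[0],0])
for n,q in (("tcp",p),("eye",c),("tips",c-[0,0,.0185]),("plate ends",c+[0,0,.016]+.029*ex),("",c+[0,0,.016]-.029*ex),("groove",np.array([.5146,-.2063,.122])),("legend -x near corner",np.array([.501,-.1675,.137])-.02*ex+.015*ey)): print(n,proj("top",q),proj("side",q))
E
```

```text
time_s: 12.6
position: [0.5121, -0.2048, 0.1837]
tool_rot: [-0.003, 0.579, 0.816, -0.001]
wrist_force: [0.0, 0.3, -0.9]
finger_gap: 0.106
[ 0.51 -0.21  0.19] [-0.03 -0.02 -0.01] 0.10919385722056503
tcp [416.14 215.15] [334.14 183.58]
eye [413.9  217.87] [333.78 193.54]
tips [412.45 219.63] [333.54 200.09]
plate ends [410.24 204.71] [322.31 187.88]
 [420.18 228.  ] [345.65 187.68]
groove [411.26 221.3 ] [333.33 206.52]
legend -x near corner [393.5  236.15] [343.33 212.26]
```

View pics/z4.png

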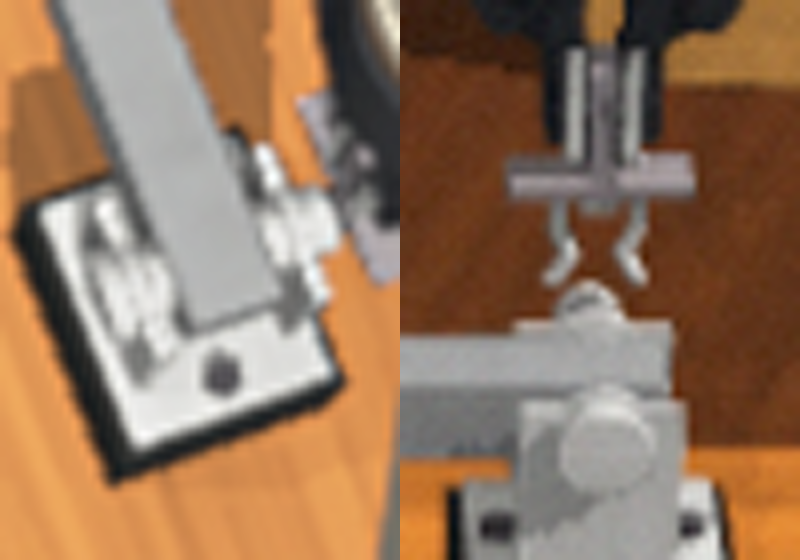

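The side crop shows the clip's plate spanning x = 508 to 695, the leg tips at 545 to 648 and the pin end centred at about 586, so the clip sits about 1.2 px too far towards -x. In the top crop the plate's near edge runs (297,105) to (380,283), and the pin end is at about (337,218). I'll compare these with the projections.

Run:
```python
from h import *
np.set_printoptions(precision=2,suppress=True)
p=get_obs()["position"]; print(p*1e3,turn(109.3))
c=p-[0,0,.0275]; y=np.radians(19.3);ex=np.array([np.cos(y),np.sin(y),0]);ey=np.array([-ex[1],ex[0],0])
for n,q in (("edge+x",c+[0,0,.022]+.029*ex+.01*ey),("edge-x",c+[0,0,.022]-.029*ex+.01*ey)): print(n,proj("top",q))
g=np.array([.5146,-.2063,.122])
for n,q in (("pin end top",g-.01225*ey+[0,0,.011]),("pin end +x",g-.01225*ey+.011*ex),("pin end -x",g-.01225*ey-.011*ex),("pin end ctr",g-.01225*ey)): print(n,proj("top",q),(proj("top",q)-[370,195])*8,(proj("side",q)-[310,165])*8+[400,0])
for d in (ex,ey,[0,0,1]): print("px per mm top",(proj("top",c+.01*np.array(d))-proj("top",c))/10,"side",(proj("side",c+.01*np.array(d))-proj("side",c))/10)
```

```text
[ 514.5  -205.76  186.73] [-0.03 -0.02 -0.01]
edge+x [406.62 205.59]
edge-x [416.59 229.03]
pin end top [416.89 218.48] [375.11 187.86] [585.07 283.11]
pin end +x [414.22 215.3 ] [353.78 162.41] [549.71 313.84]
pin end -x [417.81 223.72] [382.5  229.75] [618.24 313.18]
pin end ctr [416.01 219.5 ] [368.11 196.02] [583.99 313.51]
px per mm top [-0.17 -0.4 ] side [-0.4  0. ]
px per mm top [-0.4   0.15] side [0.03 0.19]
px per mm top [ 0.08 -0.1 ] side [ 0.01 -0.36]
```

The arm was still settling by about 2 mm when I took that shot, so I'll retake it at rest.

Run:
```python
from h import *
np.set_printoptions(precision=2,suppress=True)
p0=get_obs()["position"];t=get_image("top");s=get_image("side");p=get_obs()["position"]
print(p0*1e3,p*1e3)
y=np.radians(19.3);ex=np.array([np.cos(y),np.sin(y),0]);ey=np.array([-ex[1],ex[0],0]);c=p-[0,0,.0275]
f=lambda x,w:cv2.resize(x[:,:,::-1],(w,600),interpolation=cv2.INTER_CUBIC)
cv2.imwrite("pics/z5.png",np.hstack([f(t[195:245,385:418],396),f(s[170:220,316:349],396)]))
for n,q in (("plate+x",c+[0,0,.019]+.029*ex),("plate-x",c+[0,0,.019]-.029*ex),("tipL",c-[0,0,.0185]+.016*ex),("tipR",c-[0,0,.0185]-.016*ex)): print(n,(proj("side",q)-[316,170])*12+[396,0])
for n,q in (("edge+x",c+[0,0,.022]+.029*ex+.01*ey),("edge-x",c+[0,0,.022]-.029*ex+.01*ey)): print(n,(proj("top",q)-[385,195])*12)
```

```text
[ 514.5  -205.76  186.73] [ 515.47 -206.25  187.93]
plate+x [468.32 194.48]
plate-x [748.74 192.11]
tipL [526.82 355.03]
tipR [678.88 353.61]
edge+x [262.84 120.4 ]
edge-x [382.59 401.94]
```

View pics/z5.png

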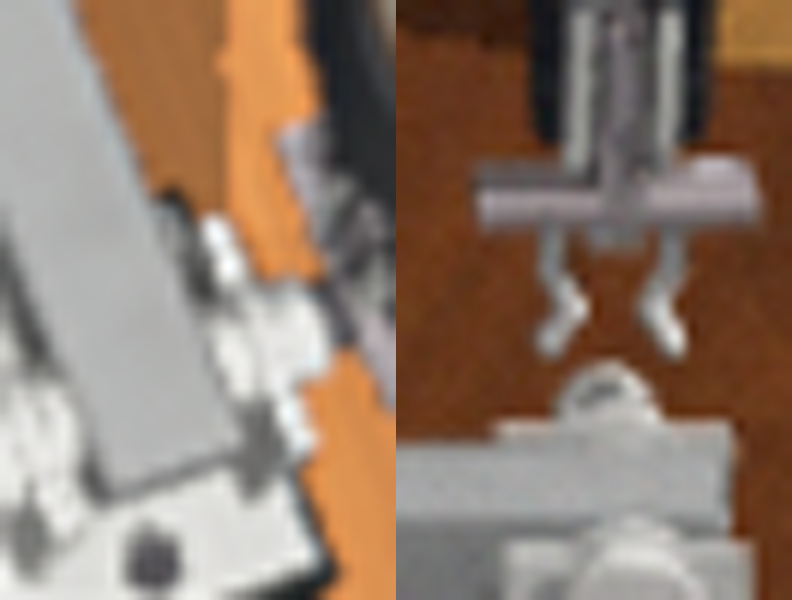

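In the still shot the plate centre is at side crop x = 615 and the pin apex at 605, which leaves about 0.8 mm to go in +x. In the top crop the shoulder edge and the plate edge share the same camera bias, so axial alignment is good. I'll descend gently.

```bash
python3 -m pendant '[[0.0004,0.0002,-0.004,0,0,0,-1],[0.0004,0.0002,-0.008,0,0,0,-1],[0.0004,0.0002,-0.012,0,0,0,-1],[0.0004,0.0002,-0.012,0,0,0,-1],[0.0004,0.0002,-0.012,0,0,0,-1]]'; python3 -c "
from h import *
o=get_obs();print(o['position']*1e3,o['wrist_force'],turn(109.3))"
```

```text
time_s: 13.3
position: [0.5157, -0.206, 0.1757]
tool_rot: [0.001, 0.579, 0.816, 0.0]
wrist_force: [-0.5, -0.4, -1.1]
finger_gap: 0.104
[ 515.71261516 -206.03777605  175.72289328] [-0.5058244  -0.41918901 -1.14767563] [0.01870729 0.09860511 0.0062992 ]
```

```bash
python3 -m pendant '[[0,0,-0.002,0,0,0,-1],[0,0,-0.005,0,0,0,-1],[0,0,-0.005,0,0,0,-1]]';python3 -m pendant '[[0,0,-0.002,0,0,0,-1],[0,0,-0.004,0,0,0,-1],[0,0,-0.004,0,0,0,-1]]'
```

```text
time_s: 13.6
position: [0.5154, -0.2059, 0.1702]
tool_rot: [0.0, 0.579, 0.816, 0.0]
wrist_force: [-0.1, 0.2, -1.3]
finger_gap: 0.11
time_s: 13.9
position: [0.5151, -0.2058, 0.1658]
tool_rot: [0.0, 0.579, 0.816, 0.0]
wrist_force: [0.6, -0.1, -0.4]
finger_gap: 0.109
```

```bash
python3 -m pendant '[[0.0002,0,-0.002,0,0,0,-1],[0.0002,0,-0.004,0,0,0,-1],[0.0002,0,-0.004,0,0,0,-1]]';python3 -m pendant '[[0.0003,-0.0001,-0.002,0,0,0,-1],[0.0003,-0.0001,-0.004,0,0,0,-1],[0.0003,-0.0001,-0.004,0,0,0,-1]]'
```

```text
time_s: 14.2
position: [0.5152, -0.206, 0.1617]
tool_rot: [-0.0, 0.579, 0.816, 0.0]
wrist_force: [-0.8, 0.5, 0.8]
finger_gap: 0.112
time_s: 14.5
position: [0.5155, -0.2063, 0.1578]
tool_rot: [0.0, 0.579, 0.816, -0.0]
wrist_force: [-2.4, -0.7, 4.6]
finger_gap: 0.107
```

```bash
python3 -m pendant '[[0,0,-0.002,0,0,0,-1],[0,0,-0.004,0,0,0,-1],[0,0,-0.004,0,0,0,-1]]';python3 -m pendant '[[0,0,-0.002,0,0,0,-1],[0,0,-0.003,0,0,0,-1],[0,0,-0.003,0,0,0,-1]]'
```

```text
time_s: 14.8
position: [0.5156, -0.2068, 0.1543]
tool_rot: [0.0, 0.579, 0.815, -0.0]
wrist_force: [-3.2, -0.6, 7.1]
finger_gap: 0.103
time_s: 15.1
position: [0.5159, -0.2073, 0.1522]
tool_rot: [0.001, 0.579, 0.815, -0.0]
wrist_force: [-2.8, -1.1, 8.3]
finger_gap: 0.104
```

```bash
python3 -m pendant '[[-0.0015,0.0005,-0.001,0,0,0,-1],[-0.002,0.0008,-0.002,0,0,0,-1],[-0.002,0.0008,-0.002,0,0,0,-1]]';python3 -m pendant '[[0,0,-0.002,0,0,0,-1],[0,0,-0.003,0,0,0,-1],[0,0,-0.003,0,0,0,-1]]'
```

```text
time_s: 15.4
position: [0.5155, -0.2072, 0.1517]
tool_rot: [0.003, 0.579, 0.815, 0.0]
wrist_force: [-1.1, -0.4, 9.3]
finger_gap: 0.108
time_s: 15.7
position: [0.5158, -0.2074, 0.1499]
tool_rot: [0.003, 0.579, 0.815, 0.0]
wrist_force: [-4.6, 0.3, 11.5]
finger_gap: 0.108
```

```bash
python3 -m pendant '[[-0.002,0.001,-0.001,0,0,0,-1],[-0.003,0.001,-0.002,0,0,0,-1],[-0.003,0.001,-0.002,0,0,0,-1]]';python3 -m pendant '[[-0.002,0.0005,-0.002,0,0,0,-1],[-0.002,0.0005,-0.003,0,0,0,-1],[-0.002,0.0005,-0.003,0,0,0,-1]]'
```

```text
time_s: 16.0
position: [0.5151, -0.207, 0.1499]
tool_rot: [0.006, 0.579, 0.815, 0.001]
wrist_force: [-0.4, 0.4, 10.4]
finger_gap: 0.109
time_s: 16.3
position: [0.5151, -0.2071, 0.1488]
tool_rot: [0.008, 0.579, 0.815, 0.002]
wrist_force: [-0.2, -0.7, 10.1]
finger_gap: 0.105
```

```bash
python3 -m pendant '[[-0.001,0,-0.002,0,0,0,-1],[-0.001,0,-0.004,0,0,0,-1],[-0.001,0,-0.004,0,0,0,-1]]';python3 -m pendant '[[-0.001,0,-0.002,0,0,0,-1],[-0.001,0,-0.003,0,0,0,-1],[-0.001,0,-0.003,0,0,0,-1]]'; python3 -c "
from h import *
print(turn(109.3))"
```

```text
time_s: 16.6
position: [0.5153, -0.2074, 0.1464]
tool_rot: [0.009, 0.579, 0.815, 0.002]
wrist_force: [-3.1, 0.4, 11.3]
finger_gap: 0.107
time_s: 16.9
position: [0.5152, -0.2074, 0.145]
tool_rot: [0.01, 0.579, 0.815, 0.003]
wrist_force: [-3.5, 1.7, 11.6]
finger_gap: 0.102
[0.41382337 1.14790709 0.07014443]
```

```bash
python3 -m pendant '[[-0.001,0,-0.002,0.3,0.8,0,-1],[-0.001,0,-0.004,0.3,0.8,0,-1],[-0.001,0,-0.004,0.3,0.8,0,-1]]'; python3 -m pendant '[[-0.001,0,-0.002,0.2,0.5,0,-1],[-0.001,0,-0.004,0.2,0.5,0,-1],[-0.001,0,-0.004,0.2,0.5,0,-1]]'
```

```text
time_s: 17.2
position: [0.5155, -0.2074, 0.1418]
tool_rot: [0.004, 0.579, 0.815, 0.002]
wrist_force: [-0.8, 0.6, 6.5]
finger_gap: 0.106
time_s: 17.5
position: [0.5158, -0.2075, 0.1388]
tool_rot: [0.001, 0.579, 0.815, 0.001]
wrist_force: [-2.3, 0.5, 9.0]
finger_gap: 0.108
```

Push force peaked at 12.7 N, fell to 6.5 N, then climbed at pad stiffness, so it has snapped. I'll unload, check and release.

```bash
python3 -m pendant '[[0,0,-0.003,0,0,0,-1],[0,0,-0.003,0,0,0,-1]]'; python3 -m pendant '[[-0.0005,0.0005,0.004,0,0,0,-1],[-0.0005,0.0005,0.008,0,0,0,-1],[-0.0005,0.0005,0.012,0,0,0,-1],[-0.0005,0.0005,0.012,0,0,0,-1],[-0.0005,0.0005,0.012,0,0,0,-1]]'
```

```text
time_s: 17.7
position: [0.5159, -0.2074, 0.1367]
tool_rot: [0.001, 0.579, 0.815, 0.001]
wrist_force: [-5.1, 0.8, 11.7]
finger_gap: 0.108
time_s: 18.2
position: [0.5155, -0.2072, 0.1484]
tool_rot: [0.001, 0.579, 0.815, 0.001]
wrist_force: [0.4, -1.4, 0.2]
finger_gap: 0.106
```

```bash
python3 -m pendant '[[0,0,0.001,0,0,0,-0.5],[0,0,0.001,0,0,0,-0.2],[0,0,0.001,0,0,0,0],[0,0,0.001,0,0,0,0],[0,0,0.02,0,0,0,0],[0,0,0.05,0,0,0,0],[0,0,0.09,0,0,0,0],[0,0,0.12,0,0,0,0]]'; python3 -m pendant '[[0,-0.04,0.02,0,0,0,0],[0,-0.08,0.02,0,0,0,0],[0,-0.12,0.02,0,0,0,0],[0,-0.16,0.02,0,0,0,0],[0,-0.2,0.02,0,0,0,0],[0,-0.2,0.02,0,0,0,0],[0,-0.2,0.02,0,0,0,0]]'
python3 - <<'E'
from h import *
t=get_image("top");s=get_image("side");o=get_obs();print(o["time_s"],o["position"],o["wrist_force"])
f=lambda x,w:cv2.resize(x[:,:,::-1],(w,500),interpolation=cv2.INTER_CUBIC)
cv2.imwrite("pics/z6.png",np.hstack([f(t[190:250,372:420],400),f(s[175:235,310:358],400)]))
g=np.array([.5146,-.2063,.122])
for n,z in(("groove",0),("plate ctr",.019),("handle top",.06)):
  print(n,(proj("top",g+[0,0,z])-[372,190])*500/60,(proj("side",g+[0,0,z])-[310,175])*500/60+[400,0])
E
```

```text
time_s: 19.0
position: [0.5159, -0.2072, 0.2706]
tool_rot: [0.002, 0.579, 0.815, 0.001]
wrist_force: [0.0, -0.6, -0.0]
finger_gap: 0.503
time_s: 19.7
position: [0.5152, -0.4082, 0.2898]
tool_rot: [0.001, 0.58, 0.815, 0.001]
wrist_force: [-0.2, 1.1, 0.0]
finger_gap: 0.503
19.8 [ 0.51646531 -0.40575964  0.29026959] [ 0.39204063  0.96375384 -1.00272809]
groove [327.15717128 260.86866389] [594.40000194 262.63666598]
plate ctr [339.16194785 246.32341971] [596.39553447 207.47051909]
handle top [366.54506327 213.1454511 ] [600.82188744  85.10476767]
```

View pics/z6.png

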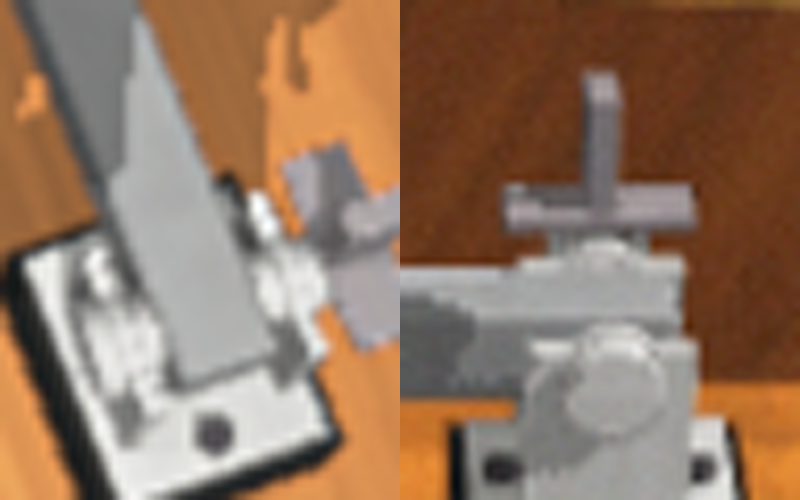

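The final view shows the clip upright on the groove. Its plate row is at 207 against 207.5 predicted for home, and the handle is vertical. The pin head is against its cheek and the gripper is clear, so I'm handing in.

```bash
python3 -c "
from workcell import *
print(close_job(), get_obs()['time_s'])"
```

```text
the job is handed in; nothing more can be done
the job is handed in; nothing more can be done
```

The hinge pin is home and the spring clip is snapped onto its groove and let go. I handed the job in at about 20 s of the 58 s allowed; no verdict is reported.

- **Pin:** I pushed it with the shut fingers. It slid at about 5 N and stalled at about 10 N, with the fingers at bracket y of 46.9 mm against 46.5 mm expected for home.
- **Clip:** I took the smaller grey clip from the stand, pinching it once first to centre it, and pushed it straight down. The push peaked at about 13 N, then fell to about 7.5 N as it snapped over (both with the clip's weight of about 1 N added to the reading). I pressed on to about 13 N before unloading.
- **Last checks:** With the load off, the tool stood within about 1 mm of the height expected for a seated clip. The final side view showed the clip upright, with its plate at row 207 (207.5 predicted for home), and the gripper well clear.
- **Disagreements:**
  - One alignment picture was taken while the arm was still settling by about 2 mm, so I retook it.
  - The shift of just under 1 mm that I then made from that picture seems to have been too much. A side force of 3 to 5 N showed up during the push, and I eased it by moving back about 0.5 mm.
- **Not measured:** I did not check the cup, the jar and the screwdriver at the end. The arm was not brought down onto any of them.

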